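Hang the vial basket on the spring-balanced weighing arm

TASK

Take the vial basket by the grip above its bail and hang the bail in the upturned hook of the spring-balanced weighing arm. Lower it slowly and gently until the arm has sunk, carries the whole weight and has come to rest, and only then let go, so that the arm neither drops nor springs up and the basket is left hanging still, clear of the bench. Keep the basket upright, do not force the arm, and leave the other things on the bench where they are.

Things in the scene. Friction and masses are not known exactly. Their poses are not given: they have to be found in the camera images.
- grip (a point): Centre of the basket's grey plastic grip, to be held: an upright block 16 mm (x) by 26 mm (y) by 44 mm high, on a 10 mm stem over the peak of the basket's bail. 167 mm above the basket's underside. Axes are the basket's: x across the bail plane, y along the bail, z up; front and back are alike.
- bail (a point): On the axis of the basket's 8 mm round steel bail at its peak, 42 mm below the grip's centre, 125 mm above the basket's underside; axes as the grip. The bail stands in the basket's y-z plane: uprights 52 mm either side rise to 105 mm, joined by a shallow roof shape to this peak. The opening under it, for the hook to pass along x, is 96 mm wide, from the vial tops (55 mm) up to 121 mm.
- saddle (a point): Where the bail's axis lies when seated in the hook, an open V notch bent in a 10 mm round steel bar at the free end of the weighing arm. x points outwards along the arm away from its pillar, y along the sinking hinge, z up (level when unloaded). Unloaded it is 260 mm above the bench. The bail, square to the arm, goes over the tip from outside, along -x, then down into the notch.
- tip (a point): Top of the upturned outer tip of the hook, 13 mm outwards of the saddle and 10 mm above it. The hook's inner shoulder is 15 mm inwards of the saddle, its top 4 mm above it; the hook's underside is 18 mm below the saddle. Axes as the saddle.
- hinge (a point): On the sinking hinge's axis, inside the white head on the pillar, 237 mm inwards of the saddle and 46 mm below it when unloaded; a 17 mm aluminium tube runs from here to the hook. Axes as the saddle.
- beam (a joint): Sinking hinge of the spring-balanced arm, rad: 0 unloaded, against its upper stop; grows as the hook sinks; stop at 0.6. The hook begins to sink at about 1 N of load, then goes down about 18 mm per further newton, so it rests 25 to 110 mm lower (0.1 to 0.47 rad), by the basket's weight. Lightly damped: let go too high or too low, it jerks; more than 70 mm/s at the hook is too fast.
- swivel (a joint): Turn of the weighing arm about its upright pillar, rad, 0 = straight out from the foot, growing anticlockwise from above. Stiff: it stays where it is left and yields to about 1.5 N sideways at the hook.
- stand: Foot of the weighing arm, origin under the centre of its round grey foot (150 mm across) on the bench; the grey pillar and white swivel head rise to 265 mm. It cannot be moved.
- bottle_a: Bystander: flat clear infusion bottle lying on the bench, 60 x 165 x 36 mm, long way along y, origin under its body.
- bottle_b: Bystander: another such bottle lying on the bench.
- bottle_c: Bystander: round clear bottle standing, 64 mm across, 150 mm high, origin under its centre.
- vial_a: Bystander: single glass vial standing on the bench, 22 mm across, 50 mm high, origin under its centre.
- vial_b: Bystander: another such vial.
- dish: Bystander: open steel dish 160 x 110 x 30 mm, origin under its centre.
- basket: The vial basket, loose: white open tray 85 mm (x) by 110 mm (y) by 45 mm high, holding six fixed glass vials, with a steel bail and grip above. Origin under the tray's centre, z up. Weighs 0.27 to 0.73 kg, different every time. Stands on the bench at the start.
There are look-alikes about, which are no part of the job. Leave any green or pink look-alike of the basket alone.

How it is judged:
By the outcome, as a careful person would: the job done as asked, in the order asked, and still so for the second after the job is handed in, with the robot touching nothing.
It also fails if it takes over 61 s, if anything falls off the work surface, if the arm or the gripper's body presses on something with over 40 N, if the wrist force passes 120 N, or if a joint passes its speed limit or range.

ROBOT

A 6-joint arm with a two-finger parallel gripper is mounted at the origin on the work surface. World frame = base frame: x ahead of the robot, y to its left, z up, the work surface at z = 0. Lengths are in m, angles in rad, forces in N, time in s.
With the tool pointing down it reaches from about 0.3 to 0.85 m from the base axis. Payload 5.4 kg.
Tool frame: the origin (TCP) lies midway between the tips of the shut fingers; the grasp point (between the pads) lies 19 mm behind it; y points along the fingers, z is the direction in which the jaws open and shut, and the axes are right-handed (so a half turn about y gives the same grasp; the last joint's range is limited). The gripper opens to 85 mm and grips with 20 to 120 N. Pads are 22 mm wide; open, the fingers measure 114 mm over their backs; the gripper's body (76 mm by 85 mm) begins 54 mm behind the grasp point. The pads swing forward as they close: fully open they stand 13 mm farther back than shut.
Start: joints at [-1.33, 0.158, 1.597, -0, 1.386, -0.21], TCP at [0.25, -0.518, 0.231] pointing down, gripper open.
Joint ranges: [-2.91, 2.91], [-0.94, 2.29], [0.18, 2.7], [-1.29, 4.43], [0.17, 2.64], [-3, 3]. Speed limits (rad/s): [2.57, 2.57, 3.14, 3.14, 3.14, 3.14].

INTERFACE

Orientations are given as a unit quaternion [w, x, y, z].
In Python, from plant import arm gives the robot as it stands.
- The arm moves only by the shell command python3 -m crank 'ROWS'. ROWS is JSON, a list of rows, each an object of numbers: "claw": the opening in per cent of the stroke, from 0 (shut) to 100 (fully open); "x", "y", "z": the shift along the tool's x, y, z in mm; "spin": the turn about the tool's y in rad. In form: [{"claw": .., "x": .., "y": .., "z": .., "spin": ..}, ...]. A call has exactly 5 rows; each row is the pose to reach, as a shift and turn from the pose commanded when the call began, along the tool's axes at that moment; what a row does not reach only later rows make up. A row lasts 1/10 s, in which the tool goes at most 50 mm and 8.59 degrees, less where a joint would pass 70% of its speed; a pose out of reach is approached as far as the arm can. A call with a gripper value outside its range is refused whole. The fingers move at their own pace and stop on an object; the grip force is fixed at half the most. Time passes only in rows, so rows that repeat a pose let the fingers close, or fill a call up. It gives the time, the measured TCP pose, the force and the opening at its end, in the units of the state.
- arm.read_state(): the state, without advancing time (a new reading comes with each control period).
- arm.get_image(name): name is "scene" or "top"; returns the picture (480x640x3 uint8, red, green, blue); there is no depth.
- arm.get_calibration(name): a dict with "camera_matrix" (3x3 intrinsics, pixels), "rvec" (rotation vector, rad) and "tvec" (3), from world to camera coordinates, as OpenCV has them. Camera axes: x right, y down, z forward; pixel columns grow to the right and rows downward; lengths in m; the calibration is good to about 2 mm. A picture is of the moment at which its call begins. get_calibration takes no time and is no camera call.
- arm.sign_off(): hands the job in, once; it reports no verdict.
Trained networks look in the newest picture that a camera, given by its name, has taken for a name from the list of things; names that differ only in an ending like _2 or _b are one class to them, and where a whole thing is asked for, a point or a joint stands for the part that bears it (a point fixed in the world has none). Each returns a list of dicts, best first, with "conf" (0 to 1); they miss things now and then, are a little off and sometimes report something else, mostly with a low value. They report only what shows in the picture. A call takes as long as a camera call. They do not tell look-alikes from the thing itself.
- arm.regions_of(camera, name): "region" (480x640 bool, what is visible of it) and "centre" ([column, row] in pixels, amid what is visible of it).
The state is a dict: "time_s": time; "joint_positions": joint angles; "joint_vel": joint speeds; "joint_torque": joint torques, N m; "ee_pos": TCP position; "tool_rot": TCP orientation; "force": force on the tool from outside, world axes, zero at the start; "ft_torque": the same for the moment, N m; "finger_gap": opening from 0.0 (shut) to 1.0 (fully open).
Only numpy, scipy, OpenCV 4.12 (cv2) and the standard library are available. Lean on these libraries where they do the work, as an engineer would, in place of code of your own. Each camera call takes 0.05 s, during which the arm holds its last target.

## Working session

There is one attempt and no reset: what is moved stays moved. The work goes in short steps, Python scripts to look and compute and a shell command to move; the robot and the scene stay as the last step left them, time stands still between calls to the robot, and variables do not carry over. Pictures are saved under pics/ and viewed, and the job is handed in when it is done.

```bash
ls; mkdir -p pics
cat > h.py <<'E'
import numpy as np, cv2
from plant import arm
def snap(n,f):
    im=arm.get_image(n); cv2.imwrite('pics/'+f,im[:,:,::-1]); return im
E
python3 - <<'E'
from h import *
s=arm.read_state(); print(s)
for n in('scene','top'):
    snap(n,n+'0.png'); c=arm.get_calibration(n)
    R=cv2.Rodrigues(np.array(c['rvec']))[0]; print(n,np.round(c['camera_matrix'],1).tolist(),'cam at',(-R.T@np.array(c['tvec']).ravel()).round(3), R.round(2).tolist())
E
```

```text
pics
{'time_s': 0.0, 'joint_positions': array([-1.33011431e+00,  1.59071562e-01,  1.59825133e+00,  8.25570290e-06,
        1.38620148e+00, -2.10079383e-01]), 'joint_vel': array([ 0.00078232,  0.00231407,  0.00023784, -0.00135309,  0.00034432,
        0.00019547]), 'joint_torque': array([-4.60103511e-04, -3.95997620e+01, -3.31430984e+01,  3.37606116e-05,
        8.63952708e-03,  2.57915971e-06]), 'ee_pos': array([ 0.25034484, -0.51696475,  0.23029469]), 'tool_rot': array([ 0.15801424, -0.1580294 ,  0.68990614, -0.68854028]), 'force': array([ 0.16646408, -0.39912305, -0.48006961]), 'ft_torque': array([ 0.07052082, -0.03081596, -0.02147833]), 'finger_gap': 1.0024443682286395}
scene [[435.0, 0.0, 317.0], [0.0, 435.0, 240.0], [0.0, 0.0, 1.0]] cam at [ 1.307 -0.111  0.873] [[0.22, 0.98, 0.01], [0.62, -0.13, -0.77], [-0.75, 0.18, -0.63]]
top [[567.1, 0.0, 324.0], [0.0, 567.1, 237.2], [0.0, 0.0, 1.0]] cam at [0.264 0.06  1.487] [[0.01, -1.0, -0.01], [-0.98, -0.01, -0.19], [0.19, 0.01, -0.98]]
```

View pics/scene0.png

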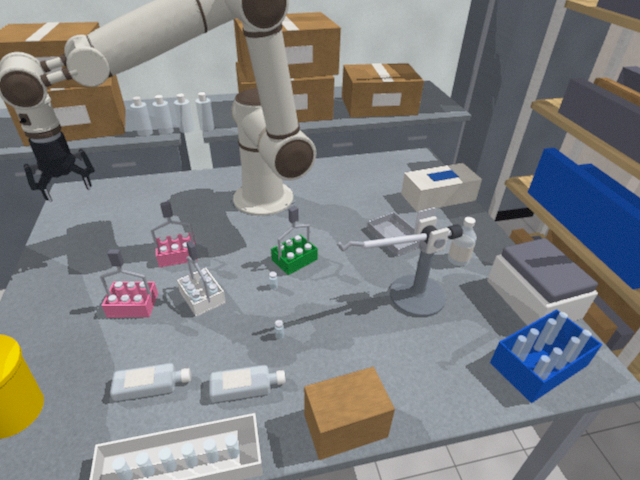

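View pics/top0.png

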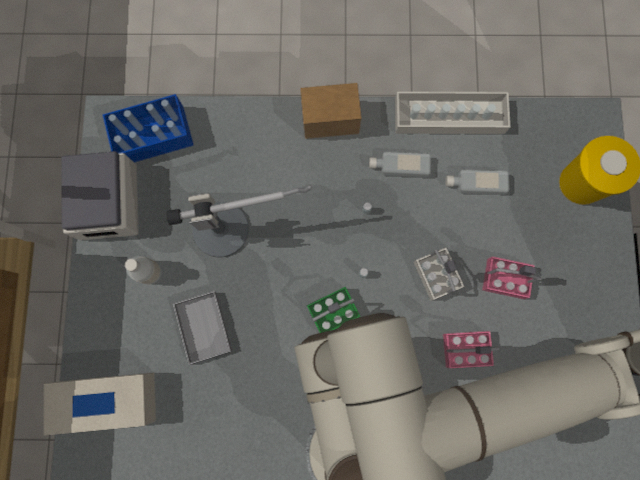

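The candidates are the white basket at scene (200,288) / top (440,272), pink ones at scene (130,298) and (173,248), and a green one at scene (294,253). The white one fits the description ("white open tray"). I'll check it in a crop and measure.

```bash
cat >> h.py <<'E'
def cal(n):
    c=arm.get_calibration(n); K=np.array(c['camera_matrix']); R=cv2.Rodrigues(np.array(c['rvec']))[0]; t=np.array(c['tvec']).reshape(3,1); return K,R,t
def tri(ps,pt):
    P=[ (lambda K,R,t:K@np.hstack([R,t]))(*cal(n)) for n in('scene','top')]
    X=cv2.triangulatePoints(P[0],P[1],np.array(ps,float).reshape(2,1),np.array(pt,float).reshape(2,1)); X=(X[:3]/X[3]).ravel()
    return X,[proj(n,X) for n in('scene','top')]
def proj(n,X):
    c=arm.get_calibration(n); return cv2.projectPoints(np.array(X,float).reshape(-1,1,3),np.array(c['rvec']),np.array(c['tvec']),np.array(c['camera_matrix']),None)[0].reshape(-1,2)
def onz(n,p,z):
    K,R,t=cal(n); C=(-R.T@t).ravel(); d=R.T@np.linalg.inv(K)@np.array([p[0],p[1],1.]); return C+d*(z-C[2])/d[2]
E
python3 - <<'E'
from h import *
ims={n:arm.get_image(n) for n in('scene','top')}
for n in ims:
    for k in('grip','bail','saddle','tip','hinge','basket','stand'):
        for d in arm.regions_of(n,k)[:5]: print(n,k,round(d['conf'],2),np.round(d['centre'],1),d['region'].sum())
a=cv2.resize(ims['scene'][230:330,140:260],None,fx=4,fy=4,interpolation=2)
b=cv2.resize(ims['top'][230:310,390:490],None,fx=4,fy=4,interpolation=2)
o=np.zeros((400,480+320,3),np.uint8);o[:,:480]=a;o[:320,480:]=b[:,40:360];cv2.imwrite('pics/c1.png',o[:,:,::-1])
a=cv2.resize(ims['scene'][200:320,330:480],None,fx=4,fy=4,interpolation=2)
cv2.imwrite('pics/c2.png',a[:,:,::-1])
a=cv2.resize(ims['top'][160:260,160:320],None,fx=4,fy=4,interpolation=2)
cv2.imwrite('pics/c3.png',a[:,:,::-1])
E
```

```text
scene grip 0.91 [129.8 295.4] 2152
scene grip 0.81 [295.2 248.7] 1532
scene grip 0.74 [173.9 244.6] 1384
scene grip 0.18 [197.7 290.1] 1679
scene bail 0.61 [293.7 249.9] 1473
scene bail 0.57 [198.2 290.2] 1687
scene bail 0.55 [170.2 243.7] 1378
scene saddle 0.91 [402.  238.8] 855
scene tip 0.8 [402.4 241.6] 861
scene tip 0.63 [198.6 286. ] 1768
scene hinge 0.63 [407.3 236.2] 926
scene basket 0.98 [197.  289.2] 1775
scene basket 0.77 [293.3 249.4] 1612
scene basket 0.62 [171.6 244.4] 1403
scene basket 0.58 [126.6 296. ] 2166
scene stand 0.59 [423.1 270. ] 3957
scene stand 0.38 [278.6 330.5] 158
top grip 0.89 [333.  311.9] 1467
top grip 0.78 [438.4 270.5] 1612
top grip 0.75 [468.6 350.5] 1676
top grip 0.71 [507.2 276.6] 1738
top grip 0.42 [202.1 208.5] 1547
top bail 0.79 [467.7 350.1] 1699
top bail 0.69 [333.4 311.1] 1387
top bail 0.59 [438.  274.2] 1572
top bail 0.57 [507.9 279.7] 1716
top saddle 0.72 [218.8 204.9] 1190
top tip 0.68 [221.2 203.4] 1319
top hinge 0.65 [221.6 207.3] 1209
top basket 0.77 [332.3 310.6] 1457
top basket 0.61 [437.1 272.9] 1591
top basket 0.6 [510.  276.9] 1726
top basket 0.6 [220.  203.9] 1239
top basket 0.59 [468.1 351.8] 1692
top stand 0.93 [218.5 220.3] 3737
top stand 0.52 [367.9 209.3] 87
```

View pics/c1.png

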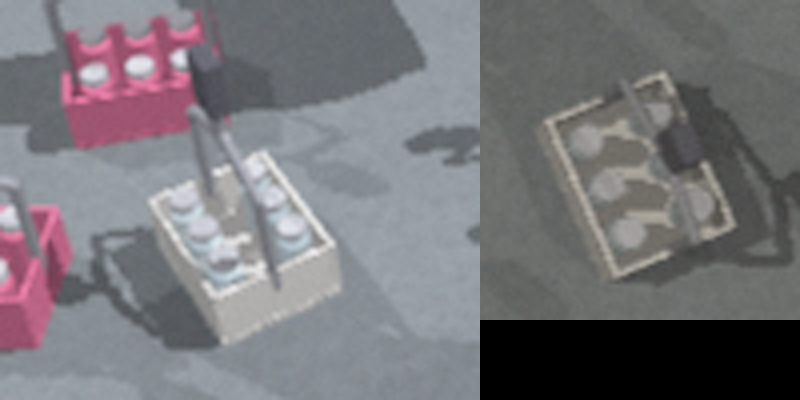

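View pics/c2.png

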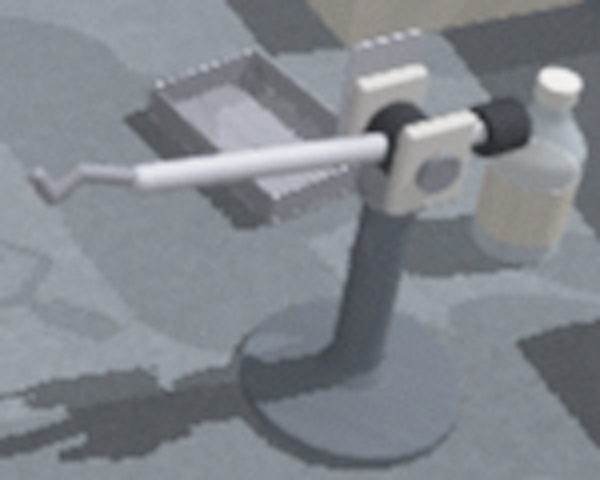

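View pics/c3.png

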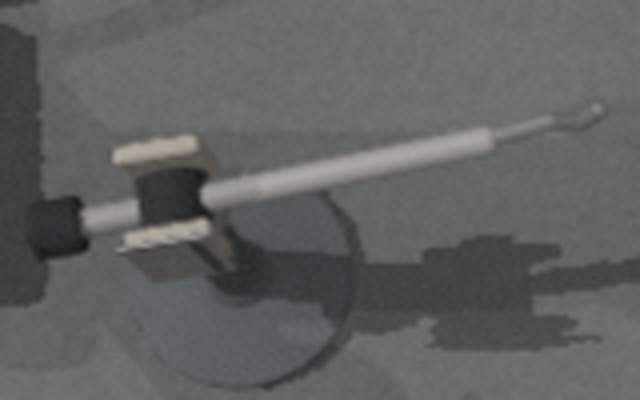

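The crop confirms it: an open white tray with six vials, tray corners around scene (192-224, 269-304), and a dark grip at about scene (191,250) / top (450,266). The weighing hook's tip is at scene (340,245) / top (310,187). Next I'll fit the poses.

```bash
cat > m.py <<'E'
from h import *
from scipy.optimize import least_squares
f=lambda p,ox,oy:((p[0]+.5)/4-.5+ox,(p[1]+.5)/4-.5+oy)
S=[f(p,140,230) for p in [(218,297),(338,243),(152,203),(262,155),(204,82)]]
T=[f((p[0]-480,p[1]),400,230) for p in [(668,75),(545,122),(735,225),(612,278),(681,147)]]
# basket corners: front end +y basket axis => choose basket y toward front(+x world)
L=np.array([(-.0425,.055,.045),(.0425,.055,.045),(-.0425,-.055,.045),(.0425,-.055,.045),(0,0,.167)])
L2=L*[-1,1,1]
def W(q,L):
    c,s=np.cos(q[2]),np.sin(q[2]); return np.c_[q[0]+c*L[:,0]-s*L[:,1],q[1]+s*L[:,0]+c*L[:,1],L[:,2]]
for LL in(L,L2):
    r=lambda q:np.r_[(proj('scene',W(q,LL))-S).ravel(),(proj('top',W(q,LL))-T).ravel()]
    for y0 in(-.4,-2,1.5):
        o=least_squares(r,[.35,-.15,y0]); print(o.x,o.cost)
    print(r(o.x).round(1).reshape(-1,2).tolist())
print('grip tri',tri(S[4],T[4]))
g=lambda p:f(p,330,200); h=lambda p:f(p,160,160)
for n,a,b in [('tip',(38,176),(600,107)),('tubeend',(137,178),(492,138)),('tubestart',(385,150),(205,195)),('inner knee',(82,172),(552,122)),('notch',(50,197),(578,125))]:
    X,e=tri(g(a),h(b)); print(n,X.round(4),e[0]-g(a),e[1]-h(b))
E
python3 m.py
```

```text
[ 0.44458131 -0.22192082 -0.68636326] 4156.622899959033
[ 0.44458132 -0.22192102 -0.68738965] 4156.622912693286
[ 0.44458131 -0.22192081 -0.68633333] 4156.622911145282
[[32.7, -22.5], [-17.1, 12.0], [16.4, -12.0], [-32.0, 19.6], [1.9, -0.4], [-34.3, 24.1], [16.8, -12.9], [-16.8, 14.2], [34.2, -24.7], [-0.3, 0.6]]
[ 0.4456293  -0.2225493  -1.16676667] 6.3914451996790165
[ 0.4456293  -0.2225493  -1.16676683] 6.39144519964685
[ 0.4456293  -0.2225493  -1.16676677] 6.391445199643218
[[-0.8, 0.7], [-0.2, 0.2], [-1.0, -0.9], [0.9, -1.3], [1.7, -0.1], [-0.8, -1.3], [-0.2, -0.4], [0.7, 0.5], [1.1, 0.2], [-0.0, 0.2]]
grip tri (array([ 0.44599881, -0.22411441,  0.16714677]), [array([[191.641925  , 250.18379865]]), array([[450.51797605, 266.3770212 ]])])
tip [0.6098 0.1047 0.2665] [[ 0.11038332 -0.00719899]] [[0.06180235 0.01509884]]
tubeend [0.5975 0.1666 0.2445] [[-0.0191985   0.00164879]] [[-0.01088276 -0.00311873]]
tubestart [0.5703 0.3341 0.2159] [[-0.0979821   0.01365197]] [[-0.05719024 -0.02266762]]
inner knee [0.603  0.1319 0.2592] [[ 0.02173357 -0.00161659]] [[0.01225437 0.00322625]]
notch [0.6048 0.1164 0.2454] [[ 1.17728995 -0.08354913]] [[0.66170934 0.16227979]]
```

Run:
```python
from h import *
from scipy.spatial.transform import Rotation as Ro
s=arm.read_state(); q=s['tool_rot']; R=Ro.from_quat([q[1],q[2],q[3],q[0]]).as_matrix()
print(R.round(3)); tgt=np.array([.4455,-.2235,.148]); d=R.T@(tgt-s['ee_pos'])*1000; print(d.round(1))
xb=-1.167
print('z yaw',np.arctan2(R[1,2],R[0,2]),'x yaw',np.arctan2(R[1,0],R[0,0]))
print('pink grip tri',tri((115.5,257),(528,270)),tri((167,209),(486,352))[0])
```

```text
[[-0.9    0.     0.436]
 [-0.436 -0.    -0.9  ]
 [-0.    -1.     0.   ]]
[-303.6   83.3 -179.7]
z yaw -1.1199545200110963 x yaw -2.6907508466930907
pink grip tri (array([ 0.43828186, -0.40286402,  0.17037761]), [array([[115.10920187, 256.95080815]]), array([[527.75355288, 270.02560913]])]) [ 0.24991647 -0.29542235  0.16624135]
```

```bash
python3 -m crank '[{"claw":60,"x":-40,"y":0,"z":-24,"spin":0.047},{"claw":60,"x":-80,"y":0,"z":-47,"spin":0.047},{"claw":60,"x":-120,"y":0,"z":-71,"spin":0.047},{"claw":60,"x":-160,"y":0,"z":-95,"spin":0.047},{"claw":60,"x":-200,"y":0,"z":-118,"spin":0.047}]'
python3 - <<'E'
from h import *
from scipy.spatial.transform import Rotation as Ro
s=arm.read_state(); q=s['tool_rot']; R=Ro.from_quat([q[1],q[2],q[3],q[0]]).as_matrix()
print(R.T@(np.array([.4455,-.2235,.148])-s['ee_pos'])*1000,'z yaw',np.arctan2(R[1,2],R[0,2]))
E
```

```text
time_s: 1.4
ee_pos: [0.3798, -0.3226, 0.2315]
tool_rot: [-0.142, 0.142, -0.693, 0.693]
force: [0.4, -0.7, -0.6]
finger_gap: 0.6
[-99.26980496  83.46575049 -65.3724669 ] z yaw -1.1673744640107857
```

```bash
python3 -m crank '[{"claw":60,"x":-33,"y":0,"z":-22,"spin":0},{"claw":60,"x":-66,"y":0,"z":-43,"spin":0},{"claw":60,"x":-99,"y":0,"z":-65,"spin":0},{"claw":60,"x":-99,"y":15,"z":-65,"spin":0},{"claw":60,"x":-99,"y":15,"z":-65,"spin":0}]'
python3 - <<'E'
from h import *
from scipy.spatial.transform import Rotation as Ro
s=arm.read_state(); q=s['tool_rot']; R=Ro.from_quat([q[1],q[2],q[3],q[0]]).as_matrix()
print(R.T@(np.array([.4455,-.2235,.148])-s['ee_pos'])*1000,'z yaw',np.arctan2(R[1,2],R[0,2]),abs(s['joint_vel']).max())
a=snap('scene','s2.png')[200:320,130:280]; cv2.imwrite('pics/s2c.png',cv2.resize(a,None,fx=4,fy=4)[:,:,::-1])
E
```

```text
time_s: 1.9
ee_pos: [0.4442, -0.2239, 0.2147]
tool_rot: [0.142, -0.143, 0.693, -0.692]
force: [0.3, 0.9, -0.6]
finger_gap: 0.601
[-1.48121044 66.65246316  0.37975135] z yaw -1.1647218848511591 0.0382875105925075
```

View pics/s2c.png

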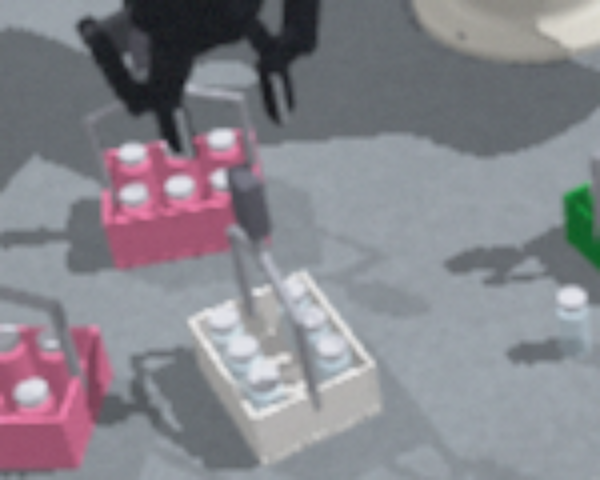

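The fingers straddle the white basket's grip, with finger tips at crop (178,150) and (280,122) and the grip at (250,200). Descending.

```bash
python3 -m crank '[{"claw":60,"x":-1,"y":20,"z":0,"spin":0},{"claw":60,"x":-1,"y":40,"z":0,"spin":0},{"claw":60,"x":-1,"y":55,"z":0,"spin":0},{"claw":60,"x":-1,"y":66,"z":0,"spin":0},{"claw":60,"x":-1,"y":66,"z":0,"spin":0}]'
python3 - <<'E'
from h import *
a=snap('scene','s3.png')[200:320,130:280]; b=snap('top','t3.png')[220:320,390:490]
o=np.zeros((480,800,3),np.uint8); o[:,:400]=cv2.resize(a,None,fx=4,fy=4)[:,100:500]; o[:400,400:]=cv2.resize(b,None,fx=4,fy=4); cv2.imwrite('pics/s3c.png',o[:,:,::-1])
E
```

```text
time_s: 2.45
ee_pos: [0.4445, -0.2252, 0.1492]
tool_rot: [0.141, -0.142, 0.694, -0.692]
force: [0.9, 1.0, -0.4]
finger_gap: 0.597
```

View pics/s3c.png

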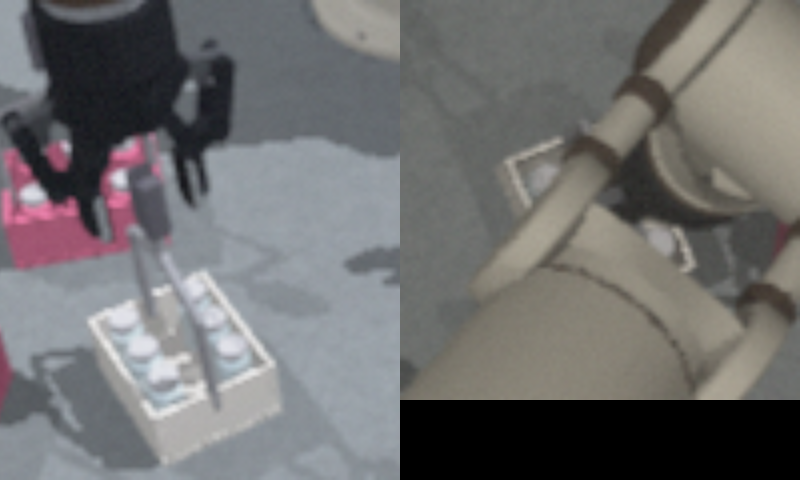

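The grip, at crop (150,200), sits between the fingers. Closing.

```bash
python3 -m crank '[{"claw":30,"x":0,"y":0,"z":0,"spin":0},{"claw":10,"x":0,"y":0,"z":0,"spin":0},{"claw":0,"x":0,"y":0,"z":0,"spin":0},{"claw":0,"x":0,"y":0,"z":0,"spin":0},{"claw":0,"x":0,"y":0,"z":0,"spin":0}]';python3 -m crank '[{"claw":0,"x":0,"y":0,"z":0,"spin":0},{"claw":0,"x":0,"y":-5,"z":0,"spin":0},{"claw":0,"x":0,"y":-15,"z":0,"spin":0},{"claw":0,"x":0,"y":-25,"z":0,"spin":0},{"claw":0,"x":0,"y":-30,"z":0,"spin":0}]'
python3 - <<'E'
from h import *
print(arm.read_state()['force'])
a=snap('scene','s4.png')[200:320,130:280]
cv2.imwrite('pics/s4c.png',cv2.resize(a,None,fx=4,fy=4)[:,:,::-1])
E
```

```text
time_s: 3.05
ee_pos: [0.4458, -0.2252, 0.1509]
tool_rot: [-0.142, 0.142, -0.693, 0.693]
force: [-1.5, 2.3, 5.4]
finger_gap: 0.181
time_s: 3.55
ee_pos: [0.446, -0.2256, 0.1816]
tool_rot: [-0.142, 0.141, -0.692, 0.693]
force: [-0.4, -0.7, -5.5]
finger_gap: 0.18
[-0.40604632 -0.72508018 -5.52451969]
```

View pics/s4c.png

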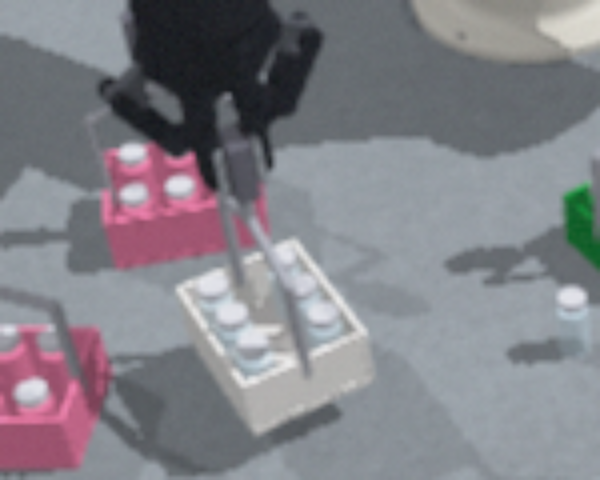

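It's lifted cleanly. The weight is about 5 N (~0.5 kg), so I expect it to sink about 70-75 mm.

```bash
cat >> h.py <<'E'
from scipy.spatial.transform import Rotation as Ro
def rel(tgt):
    s=arm.read_state(); q=s['tool_rot']; R=Ro.from_quat([q[1],q[2],q[3],q[0]]).as_matrix()
    print('rel mm',(R.T@(np.array(tgt)-s['ee_pos'])*1000).round(1),'z yaw',np.arctan2(R[1,2],R[0,2]).round(4),'ydown',R[:,1].round(4),'ee',s['ee_pos'].round(4),'F',s['force'].round(2),'t',s['time_s'])
E
python3 -c "
from h import *
rel([.6178,.0584,.31])"
```

```text
rel mm [-269.6 -128.  -193.6] z yaw -1.1669 ydown [ 0.0021 -0.0018 -1.    ] ee [ 0.4463 -0.2258  0.1822] F [ 0.46 -0.23 -3.95] t 3.6
```

```bash
python3 -m crank '[{"claw":0,"x":0,"y":-20,"z":0,"spin":0},{"claw":0,"x":0,"y":-48,"z":0,"spin":0},{"claw":0,"x":-12,"y":-76,"z":-8,"spin":0},{"claw":0,"x":-30,"y":-104,"z":-20,"spin":0.02},{"claw":0,"x":-52,"y":-128,"z":-36,"spin":0.05}]'
python3 -m crank '[{"claw":0,"x":-25,"y":0,"z":-18,"spin":0.03},{"claw":0,"x":-53,"y":0,"z":-38,"spin":0.07},{"claw":0,"x":-81,"y":0,"z":-58,"spin":0.11},{"claw":0,"x":-109,"y":0,"z":-78,"spin":0.15},{"claw":0,"x":-135,"y":0,"z":-96,"spin":0.183}]'
python3 -c "
from h import *
rel([.6178,.0584,.31])"
```

```text
time_s: 4.1
ee_pos: [0.4795, -0.1717, 0.3099]
tool_rot: [-0.124, 0.123, -0.696, 0.697]
force: [1.0, -0.2, -4.9]
finger_gap: 0.179
time_s: 4.6
ee_pos: [0.5731, -0.0333, 0.308]
tool_rot: [0.06, -0.06, 0.705, -0.704]
force: [-0.1, -0.8, -6.0]
finger_gap: 0.183
rel mm [-59.5  -2.  -82.8] z yaw -1.4011 ydown [-4.e-04  2.e-04 -1.e+00] ee [ 0.5731 -0.0333  0.308 ] F [-0.07 -0.79 -6.  ] t 4.6
```

```bash
python3 -m crank '[{"claw":0,"x":-20,"y":-1,"z":-27,"spin":0},{"claw":0,"x":-38,"y":-1,"z":-52,"spin":0},{"claw":0,"x":-50,"y":-1,"z":-70,"spin":0},{"claw":0,"x":-56,"y":-1,"z":-78,"spin":0},{"claw":0,"x":-56,"y":-1,"z":-78,"spin":0}]'
python3 - <<'E'
from h import *
a=snap('scene','s5.png')[140:340,230:430]; b=snap('top','t5.png')[140:260,240:370]
rel([.6178,.0584,.31])
cv2.imwrite('pics/s5c.png',cv2.resize(a,None,fx=3,fy=3)[:,:,::-1])
cv2.imwrite('pics/t5c.png',cv2.resize(b,None,fx=4,fy=4)[:,:,::-1])
E
```

```text
time_s: 5.1
ee_pos: [0.6145, 0.0524, 0.3088]
tool_rot: [0.061, -0.061, 0.705, -0.704]
force: [0.1, -0.0, -4.9]
finger_gap: 0.177
rel mm [-4.9 -0.9 -7. ] z yaw -1.4005 ydown [-8.e-04 -9.e-04 -1.e+00] ee [0.6142 0.0507 0.3091] F [-0.1   0.19 -4.43] t 5.2
```

View pics/s5c.png

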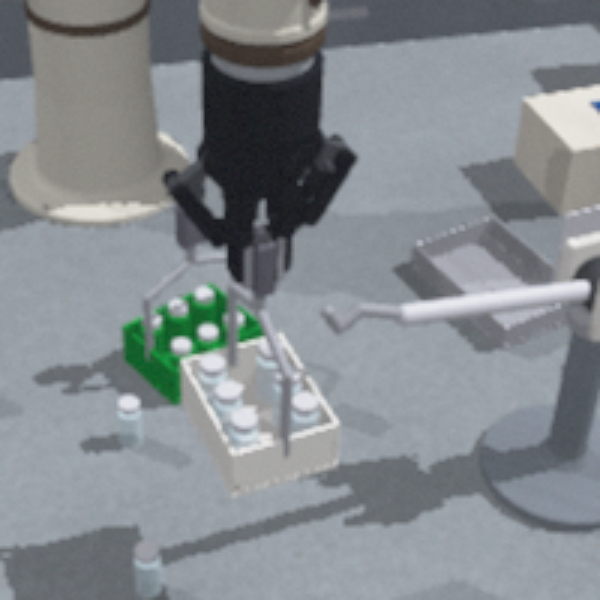

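View pics/t5c.png

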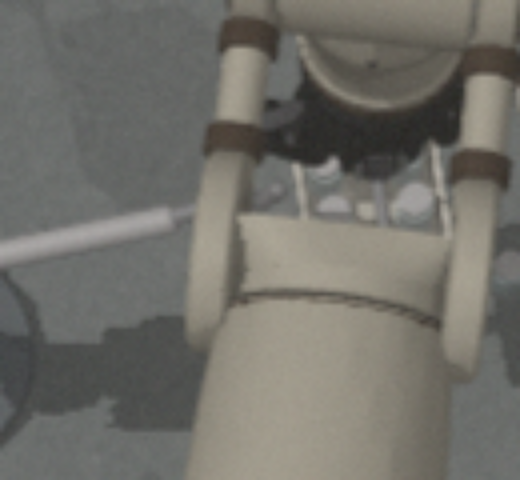

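Run:
```python
from h import *
s=arm.get_image('scene')
a=s[205:310,275:375]
o=cv2.resize(a,None,fx=6,fy=5.7,interpolation=2)
# predicted overlay
ee=arm.read_state()['ee_pos']; y=-1.4005; c,sn=np.cos(y),np.sin(y)
M=np.array([[c,-sn,0],[sn,c,0],[0,0,1]]); o0=ee-[0,0,.15]
L=np.array([(x,yy,z) for x,yy,z in [(-.0425,-.055,.045),(.0425,-.055,.045),(.0425,.055,.045),(-.0425,.055,.045),(0,0,.125),(0,.052,.105),(0,-.052,.105),(0,0,.167),(0,0,.189)]])
for p in proj('scene',(M@L.T).T+o0): cv2.circle(o,(int((p[0]-275+.5)*6),int((p[1]-205+.5)*5.7)),3,(255,0,0),-1)
out=np.array([c,sn,0]); sad=np.array([.6076,.1175,.26])
for P in [sad,sad+.013*out+[0,0,.01],sad-.015*out+[0,0,-.001]]:
    p=proj('scene',P)[0]; cv2.circle(o,(int((p[0]-275+.5)*6),int((p[1]-205+.5)*5.7)),3,(255,255,0),-1)
cv2.imwrite('pics/s6c.png',o[:,:,::-1])
```

```text
(no output)
```

View pics/s6c.png

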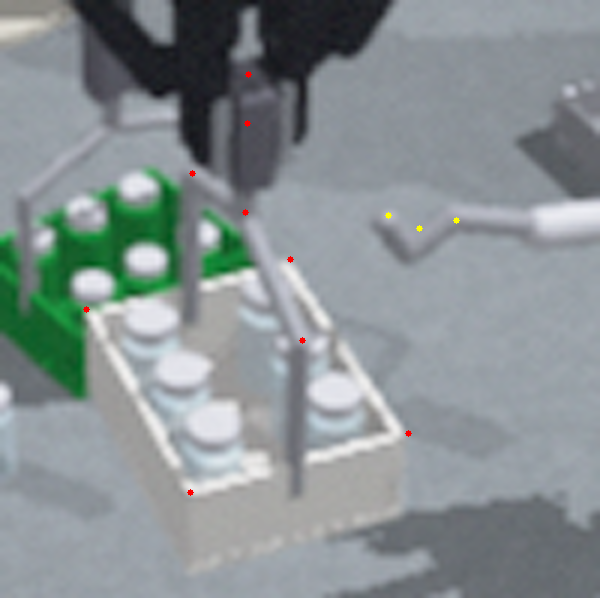

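The predicted points (red) land on the tray corners and bail to within about 1 px. The yellow hook model also fits, with the tip at crop (382,215). Advancing over the tip.

```bash
python3 -c "
from h import *
rel([.6076,.1175,.311])"
```

```text
rel mm [ -4.8  -1.9 -67.2] z yaw -1.4011 ydown [-6.e-04 -7.e-04 -1.e+00] ee [0.6142 0.0504 0.3092] F [-1.25 -0.2  -5.41] t 5.25
```

```bash
python3 -m crank '[{"claw":0,"x":-5,"y":-3,"z":-8,"spin":0},{"claw":0,"x":-5,"y":-3,"z":-23,"spin":0},{"claw":0,"x":-5,"y":-3,"z":-40,"spin":0},{"claw":0,"x":-5,"y":-3,"z":-56,"spin":0},{"claw":0,"x":-5,"y":-3,"z":-67,"spin":0}]'
python3 -m crank '[{"claw":0,"x":0,"y":0,"z":0,"spin":0},{"claw":0,"x":0,"y":0,"z":0,"spin":0},{"claw":0,"x":0,"y":0,"z":0,"spin":0},{"claw":0,"x":0,"y":0,"z":0,"spin":0},{"claw":0,"x":0,"y":0,"z":0,"spin":0}]'
cat > ov.py <<'E'
from h import *
import sys
s=arm.get_image('scene')
X0,Y0=int(sys.argv[2]),int(sys.argv[3])
a=s[Y0:Y0+95,X0:X0+120]
o=cv2.resize(a,None,fx=6,fy=6,interpolation=2)
ee=arm.read_state()['ee_pos']; y=-1.4005; c,sn=np.cos(y),np.sin(y)
M=np.array([[c,-sn,0],[sn,c,0],[0,0,1]]); o0=ee-[0,0,.15]
L=np.array([(-.0425,-.055,.045),(.0425,-.055,.045),(.0425,.055,.045),(-.0425,.055,.045),(0,0,.125),(0,.052,.105),(0,-.052,.105)])
for p in proj('scene',(M@L.T).T+o0): cv2.circle(o,(int((p[0]-X0+.5)*6),int((p[1]-Y0+.5)*6)),2,(255,0,0),-1)
cv2.imwrite('pics/'+sys.argv[1],o[:,:,::-1])
rel([.6076,.1175,.310])
E
python3 ov.py s7.png 290 190
```

```text
time_s: 5.75
ee_pos: [0.6074, 0.1208, 0.3123]
tool_rot: [0.061, -0.061, 0.705, -0.704]
force: [-0.6, -0.6, -5.2]
finger_gap: 0.183
time_s: 6.25
ee_pos: [0.6082, 0.1179, 0.3123]
tool_rot: [-0.06, 0.06, -0.705, 0.705]
force: [-0.3, 0.5, -5.2]
finger_gap: 0.182
rel mm [0.6 2.3 0.4] z yaw -1.4007 ydown [-1.e-04 -1.e-04 -1.e+00] ee [0.6081 0.118  0.3123] F [-0.88 -0.39 -4.72] t 6.3
```

View pics/s7.png

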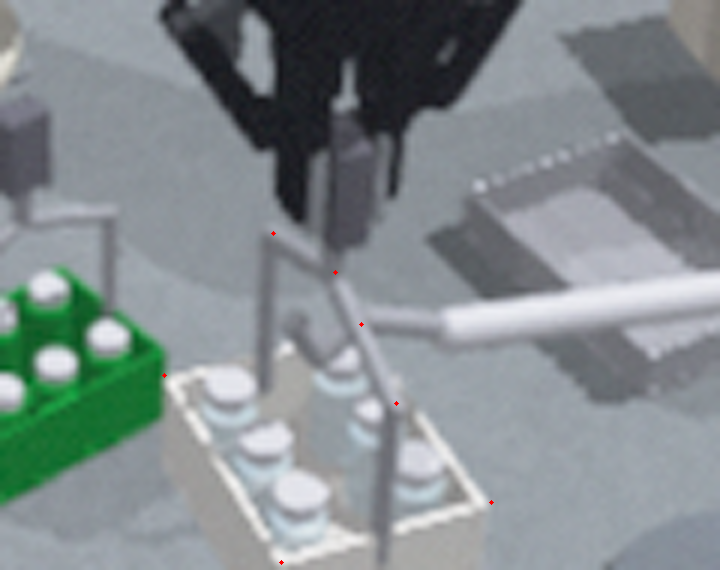

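The bail peak, at crop (335,272), is directly above the notch at about (322,350). The tip at (297,322) has come through the opening. Lowering.

```bash
python3 -m crank '[{"claw":0,"x":0,"y":4,"z":0,"spin":0},{"claw":0,"x":0,"y":8,"z":0,"spin":0},{"claw":0,"x":0,"y":12,"z":0,"spin":0},{"claw":0,"x":0,"y":16,"z":0,"spin":0},{"claw":0,"x":0,"y":19,"z":0,"spin":0}]'
python3 -m crank '[{"claw":0,"x":0,"y":0,"z":0,"spin":0},{"claw":0,"x":0,"y":1,"z":0,"spin":0},{"claw":0,"x":0,"y":2,"z":0,"spin":0},{"claw":0,"x":0,"y":3,"z":0,"spin":0},{"claw":0,"x":0,"y":4,"z":0,"spin":0}]'
python3 ov.py s8.png 290 190
```

```text
time_s: 6.8
ee_pos: [0.6079, 0.1185, 0.2926]
tool_rot: [0.06, -0.061, 0.705, -0.705]
force: [0.2, -0.3, -4.9]
finger_gap: 0.181
time_s: 7.3
ee_pos: [0.6081, 0.1185, 0.2894]
tool_rot: [-0.06, 0.06, -0.705, 0.705]
force: [-0.1, -0.1, -4.9]
finger_gap: 0.18
rel mm [  0.5 -20.9   0.9] z yaw -1.4 ydown [-3.e-04 -0.e+00 -1.e+00] ee [0.608  0.1185 0.2891] F [ 0.19 -0.38 -5.36] t 7.35
```

View pics/s8.png

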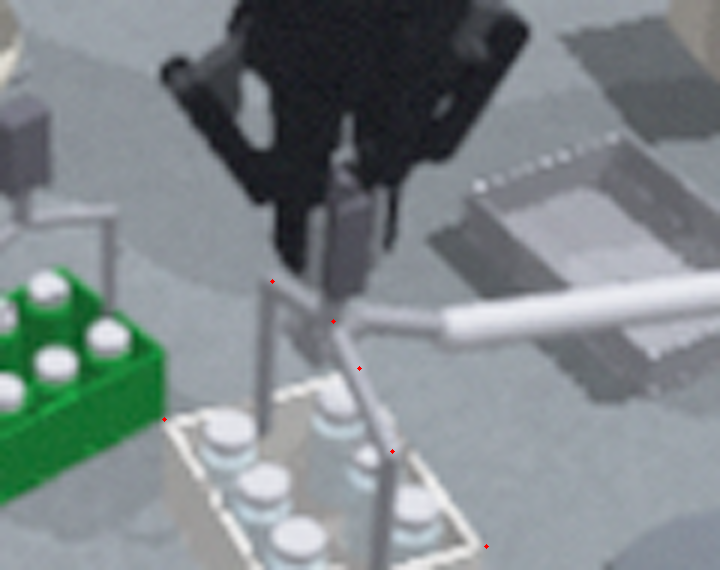

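```bash
for i in 1 2; do python3 -m crank '[{"claw":0,"x":0,"y":1,"z":0,"spin":0},{"claw":0,"x":0,"y":2,"z":0,"spin":0},{"claw":0,"x":0,"y":3,"z":0,"spin":0},{"claw":0,"x":0,"y":4,"z":0,"spin":0},{"claw":0,"x":0,"y":5,"z":0,"spin":0}]' | grep -v rot; done
python3 ov.py s9.png 290 190
```

```text
time_s: 7.85
ee_pos: [0.6082, 0.1182, 0.2845]
force: [1.0, -0.5, -3.6]
finger_gap: 0.176
time_s: 8.35
ee_pos: [0.6082, 0.1179, 0.2794]
force: [0.3, -3.7, -2.6]
finger_gap: 0.182
rel mm [  0.6 -30.9   0.4] z yaw -1.4003 ydown [ 1.e-04 -1.e-03 -1.e+00] ee [0.6081 0.118  0.2791] F [ 0.74 -3.97 -2.9 ] t 8.4
```

View pics/s9.png

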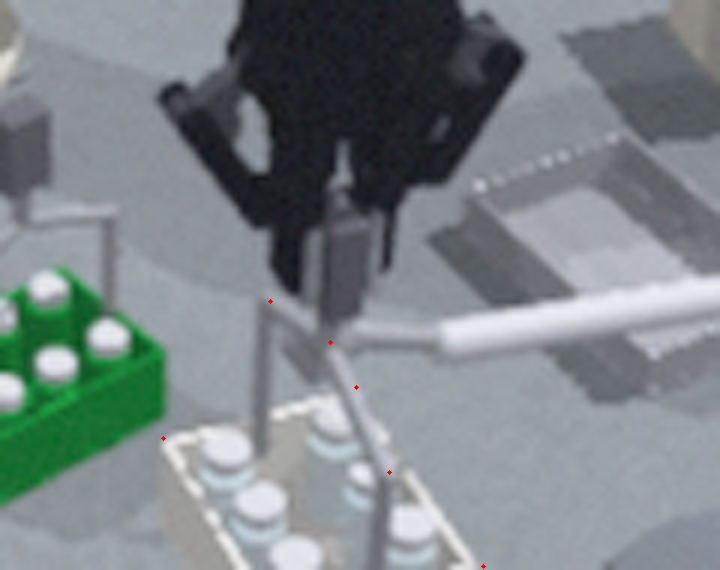

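The bail has seated and the load is transferring. An outward force of about 3.7 N shows the bail is slightly inwards, and the hook also arcs outwards as it sinks. I'll shift outwards as I go down.

```bash
python3 -m crank '[{"claw":0,"x":0,"y":0,"z":1,"spin":0},{"claw":0,"x":0,"y":1,"z":2,"spin":0},{"claw":0,"x":0,"y":2,"z":2.5,"spin":0},{"claw":0,"x":0,"y":3,"z":2.7,"spin":0},{"claw":0,"x":0,"y":4,"z":3,"spin":0}]' | grep -v rot
python3 -m crank '[{"claw":0,"x":0,"y":1,"z":0,"spin":0},{"claw":0,"x":0,"y":2,"z":0.2,"spin":0},{"claw":0,"x":0,"y":3,"z":0.4,"spin":0},{"claw":0,"x":0,"y":4,"z":0.5,"spin":0},{"claw":0,"x":0,"y":5,"z":0.7,"spin":0}]' | grep -v rot
python3 ov.py s10.png 290 190
```

```text
time_s: 8.9
ee_pos: [0.6084, 0.1163, 0.2751]
force: [-0.1, 2.1, -3.3]
finger_gap: 0.179
time_s: 9.4
ee_pos: [0.6085, 0.1154, 0.2702]
force: [-0.9, 5.2, -3.6]
finger_gap: 0.181
rel mm [  0.5 -40.   -2.3] z yaw -1.3997 ydown [-4.0e-04  1.1e-03 -1.0e+00] ee [0.6085 0.1154 0.27  ] F [ 0.16  4.81 -3.94] t 9.45
```

View pics/s10.png

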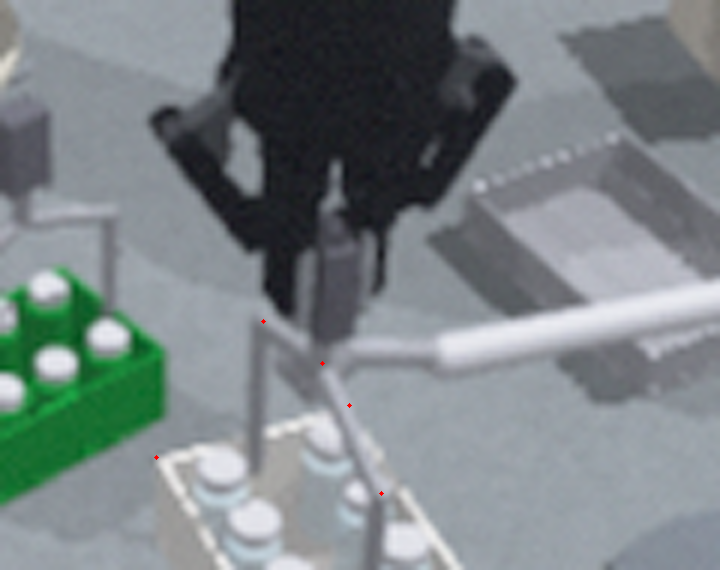

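```bash
python3 -m crank '[{"claw":0,"x":0,"y":0,"z":-0.8,"spin":0},{"claw":0,"x":0,"y":1,"z":-1.5,"spin":0},{"claw":0,"x":0,"y":2,"z":-1.5,"spin":0},{"claw":0,"x":0,"y":3.5,"z":-1.4,"spin":0},{"claw":0,"x":0,"y":5,"z":-1.2,"spin":0}]' | grep -v rot
python3 -m crank '[{"claw":0,"x":0,"y":1,"z":0,"spin":0},{"claw":0,"x":0,"y":2,"z":0.1,"spin":0},{"claw":0,"x":0,"y":3,"z":0.2,"spin":0},{"claw":0,"x":0,"y":4,"z":0.3,"spin":0},{"claw":0,"x":0,"y":5,"z":0.4,"spin":0}]' | grep -v rot
```

```text
time_s: 9.95
ee_pos: [0.6086, 0.1154, 0.2653]
force: [-1.1, -0.4, -2.7]
finger_gap: 0.178
time_s: 10.45
ee_pos: [0.6086, 0.1152, 0.2603]
force: [-0.7, -2.7, -1.2]
finger_gap: 0.177
```

```bash
python3 -m crank '[{"claw":0,"x":0,"y":1,"z":0.4,"spin":0},{"claw":0,"x":0,"y":2,"z":0.8,"spin":0},{"claw":0,"x":0,"y":3,"z":1.1,"spin":0},{"claw":0,"x":0,"y":4,"z":1.2,"spin":0},{"claw":0,"x":0,"y":5,"z":1.3,"spin":0}]' | grep -v rot
python3 -m crank '[{"claw":0,"x":0,"y":1,"z":0,"spin":0},{"claw":0,"x":0,"y":2,"z":0.1,"spin":0},{"claw":0,"x":0,"y":3,"z":0.2,"spin":0},{"claw":0,"x":0,"y":4,"z":0.3,"spin":0},{"claw":0,"x":0,"y":5,"z":0.4,"spin":0}]' | grep -v rot
python3 ov.py s11.png 290 200
```

```text
time_s: 10.95
ee_pos: [0.6087, 0.1147, 0.2552]
force: [-0.5, -1.3, -2.1]
finger_gap: 0.179
time_s: 11.45
ee_pos: [0.6088, 0.1143, 0.2503]
force: [-1.9, 0.7, -2.2]
finger_gap: 0.179
rel mm [  0.6 -60.   -3.4] z yaw -1.3998 ydown [-2.e-04  6.e-04 -1.e+00] ee [0.6087 0.1143 0.25  ] F [-1.21  1.36 -1.88] t 11.5
```

View pics/s11.png

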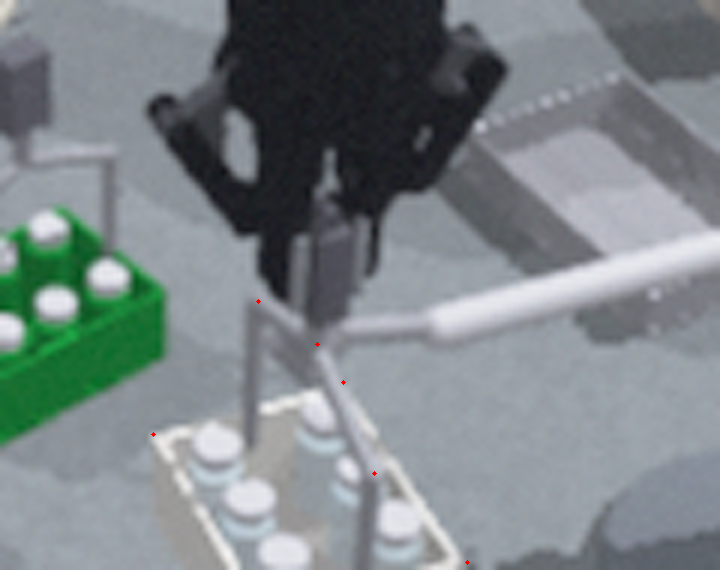

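```bash
python3 -m crank '[{"claw":0,"x":0,"y":1,"z":0,"spin":0},{"claw":0,"x":0,"y":2,"z":0,"spin":0},{"claw":0,"x":0,"y":3,"z":0,"spin":0},{"claw":0,"x":0,"y":4,"z":0.1,"spin":0},{"claw":0,"x":0,"y":5,"z":0.1,"spin":0}]' | grep -v rot
python3 -m crank '[{"claw":0,"x":0,"y":1,"z":0,"spin":0},{"claw":0,"x":0,"y":2,"z":0,"spin":0},{"claw":0,"x":0,"y":3,"z":0,"spin":0},{"claw":0,"x":0,"y":4,"z":0,"spin":0},{"claw":0,"x":0,"y":5,"z":0,"spin":0}]' | grep -v rot
python3 -c "
from h import *
F=[]
for i in range(6): arm.get_image('scene'); F.append(arm.read_state()['force'])
print(np.mean(F,0),np.std(F,0)); rel([.6076,.1175,.31])"
```

```text
time_s: 12.0
ee_pos: [0.6088, 0.114, 0.2452]
force: [-0.9, 3.0, -2.5]
finger_gap: 0.179
time_s: 12.5
ee_pos: [0.6088, 0.114, 0.2402]
force: [-1.0, 2.5, -1.5]
finger_gap: 0.178
[-1.34469024  3.3705062  -1.26044673] [0.42666894 0.25017889 0.50064252]
rel mm [  0.6 -69.7  -3.7] z yaw -1.4 ydown [-1.e-04  2.e-04 -1.e+00] ee [0.6088 0.114  0.2403] F [-1.01  3.52 -1.71] t 12.8
```

```bash
python3 -m crank '[{"claw":0,"x":0.3,"y":0,"z":-0.5,"spin":0},{"claw":0,"x":0.6,"y":0,"z":-1,"spin":0},{"claw":0,"x":0.6,"y":1,"z":-1.3,"spin":0},{"claw":0,"x":0.6,"y":2,"z":-1.3,"spin":0},{"claw":0,"x":0.6,"y":3,"z":-1.3,"spin":0}]' | grep -v rot
cat > av.py <<'E'
from h import *
F=[]
for i in range(8): arm.get_image('scene'); F.append(arm.read_state()['force'])
print(np.mean(F,0),np.std(F,0)); rel([.6076,.1175,.31])
E
python3 av.py
```

```text
time_s: 13.3
ee_pos: [0.6085, 0.1143, 0.2374]
force: [2.2, -1.2, -0.3]
finger_gap: 0.183
[ 1.70206327 -3.12721147 -1.54945947] [0.31806552 0.67112387 0.31465154]
rel mm [  0.1 -72.6  -3. ] z yaw -1.4002 ydown [ 4.e-04 -1.e-03 -1.e+00] ee [0.6082 0.1145 0.2374] F [ 1.59 -2.88 -1.82] t 13.7
```

```bash
python3 -m crank '[{"claw":0,"x":-0.2,"y":0,"z":0.3,"spin":0},{"claw":0,"x":-0.3,"y":0,"z":0.6,"spin":0},{"claw":0,"x":-0.3,"y":1,"z":0.6,"spin":0},{"claw":0,"x":-0.3,"y":2,"z":0.6,"spin":0},{"claw":0,"x":-0.3,"y":3,"z":0.6,"spin":0}]' | grep -v rot
python3 av.py
```

```text
time_s: 14.2
ee_pos: [0.6083, 0.1145, 0.2341]
force: [0.5, -3.5, -1.1]
finger_gap: 0.177
[ 0.41343046 -3.07659663 -1.49887172] [0.60683317 0.42589886 0.43378292]
rel mm [  0.2 -75.7  -3.1] z yaw -1.3999 ydown [-2.e-04  0.e+00 -1.e+00] ee [0.6083 0.1145 0.2343] F [-0.39 -2.75 -1.17] t 14.6
```

```bash
python3 -m crank '[{"claw":0,"x":0,"y":1,"z":0.4,"spin":0},{"claw":0,"x":0,"y":2,"z":0.6,"spin":0},{"claw":0,"x":0,"y":3,"z":0.6,"spin":0},{"claw":0,"x":0,"y":4,"z":0.6,"spin":0},{"claw":0,"x":0,"y":5,"z":0.6,"spin":0}]' | grep -v rot
python3 av.py
```

```text
time_s: 15.1
ee_pos: [0.6084, 0.1144, 0.2292]
force: [-0.3, 1.0, -0.6]
finger_gap: 0.177
[-0.70055791  1.56309694 -0.96680195] [0.22166551 0.4850719  0.3089335 ]
rel mm [  0.2 -80.7  -3.4] z yaw -1.3998 ydown [-3.e-04  7.e-04 -1.e+00] ee [0.6084 0.1143 0.2293] F [-0.75  1.45 -0.52] t 15.5
```

```bash
python3 -m crank '[{"claw":0,"x":0,"y":1,"z":-0.2,"spin":0},{"claw":0,"x":0.1,"y":2,"z":-0.4,"spin":0},{"claw":0,"x":0.1,"y":3,"z":-0.5,"spin":0},{"claw":0,"x":0.1,"y":4,"z":-0.6,"spin":0},{"claw":0,"x":0.1,"y":5,"z":-0.6,"spin":0}]' | grep -v rot
sed -i 's/range(8)/range(20)/' av.py; python3 av.py
```

```text
time_s: 16.0
ee_pos: [0.6083, 0.1146, 0.2242]
force: [-2.5, 2.8, -0.3]
finger_gap: 0.18
[-1.23939995  2.58603828 -0.2762796 ] [0.51217523 0.40300555 0.49627905]
rel mm [  0.2 -85.7  -3. ] z yaw -1.4 ydown [-1.e-04  1.e-04 -1.e+00] ee [0.6083 0.1145 0.2243] F [-1.67  3.   -0.54] t 17.0
```

```bash
python3 -m crank '[{"claw":0,"x":0.1,"y":0,"z":-0.2,"spin":0},{"claw":0,"x":0.2,"y":0,"z":-0.4,"spin":0},{"claw":0,"x":0.2,"y":0,"z":-0.4,"spin":0},{"claw":0,"x":0.2,"y":0,"z":-0.4,"spin":0},{"claw":0,"x":0.2,"y":0,"z":-0.4,"spin":0}]' | grep -v rot
python3 av.py; python3 ov.py s12.png 290 215; python3 -c "
from h import *
a=snap('scene','s12f.png')"
```

```text
time_s: 17.5
ee_pos: [0.6082, 0.1146, 0.2244]
force: [0.1, 2.1, -0.2]
finger_gap: 0.178
[ 0.40934505  0.51452631 -0.52294505] [0.61203415 0.73179613 0.5513219 ]
rel mm [  0.  -85.7  -2.8] z yaw -1.4001 ydown [ 2.e-04 -2.e-04 -1.e+00] ee [0.6081 0.1147 0.2243] F [ 0.22 -0.49 -1.43] t 18.5
rel mm [  0.  -85.7  -2.8] z yaw -1.4001 ydown [ 2.e-04 -2.e-04 -1.e+00] ee [0.6081 0.1147 0.2243] F [ 0.32 -0.8  -1.04] t 18.55
```

View pics/s12.png

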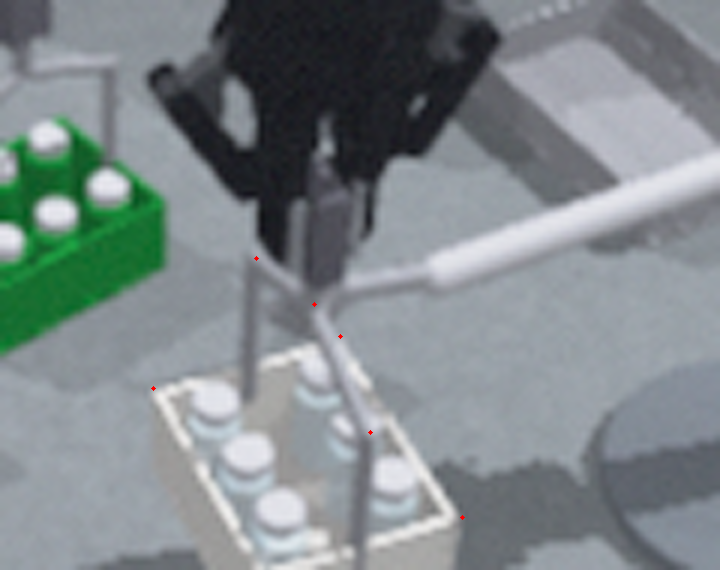

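```bash
python3 -m crank '[{"claw":0,"x":0,"y":1,"z":-0.1,"spin":0},{"claw":0,"x":0,"y":2,"z":-0.2,"spin":0},{"claw":0,"x":0,"y":3,"z":-0.3,"spin":0},{"claw":0,"x":0,"y":4,"z":-0.3,"spin":0},{"claw":0,"x":0,"y":4,"z":-0.3,"spin":0}]' | grep -v rot
sed -i 's/range(20)/range(40)/' av.py; python3 av.py
```

```text
time_s: 19.1
ee_pos: [0.608, 0.1151, 0.2201]
force: [1.2, -0.2, -0.5]
finger_gap: 0.179
[ 1.06963611 -1.22991847 -0.34107135] [0.45613427 0.60624966 0.5761746 ]
rel mm [  0.  -89.7  -2.4] z yaw -1.4 ydown [ 0.e+00 -1.e-04 -1.e+00] ee [0.608  0.1151 0.2203] F [ 1.64 -1.31 -0.96] t 21.1
```

```bash
python3 -m crank '[{"claw":0,"x":-0.1,"y":0.5,"z":0.1,"spin":0},{"claw":0,"x":-0.2,"y":1,"z":0.1,"spin":0},{"claw":0,"x":-0.2,"y":1.5,"z":0.1,"spin":0},{"claw":0,"x":-0.2,"y":1.5,"z":0.1,"spin":0},{"claw":0,"x":-0.2,"y":1.5,"z":0.1,"spin":0}]' | grep -v rot
python3 av.py; python3 ov.py s13.png 290 215
```

```text
time_s: 21.6
ee_pos: [0.6081, 0.1152, 0.2187]
force: [0.2, -0.5, -0.2]
finger_gap: 0.179
[-0.3957146   0.48451935 -0.27490579] [0.62805113 0.58909648 0.4898225 ]
rel mm [  0.2 -91.2  -2.5] z yaw -1.4 ydown [-1.e-04  1.e-04 -1.e+00] ee [0.6082 0.1151 0.2188] F [-1.2   1.1  -0.11] t 23.6
rel mm [  0.2 -91.2  -2.5] z yaw -1.4 ydown [-0.e+00  1.e-04 -1.e+00] ee [0.6082 0.1151 0.2188] F [-1.54  1.61  0.65] t 23.65
```

Lateral forces are near zero and Fz ≈ -0.27 N, inside the sensor's uncertain zero of 0 to -0.5, so the hook carries essentially all the weight. Easing the grip off gradually.

```bash
python3 -m crank '[{"claw":14,"x":0,"y":0,"z":0,"spin":0},{"claw":15,"x":0,"y":0,"z":0,"spin":0},{"claw":16,"x":0,"y":0,"z":0,"spin":0},{"claw":16.5,"x":0,"y":0,"z":0,"spin":0},{"claw":17,"x":0,"y":0,"z":0,"spin":0}]' | grep -v rot
python3 -c "
from h import *
F=[]
for i in range(10): arm.get_image('scene'); F.append(arm.read_state()['force'])
print(np.mean(F,0),np.std(F,0),arm.read_state()['finger_gap'])"; python3 ov.py s14.png 290 215
```

```text
time_s: 24.15
ee_pos: [0.6082, 0.1151, 0.2188]
force: [-0.6, 1.9, 0.5]
finger_gap: 0.18
[-1.22669934  1.59137299  0.02291759] [0.37977371 0.47296691 0.63772456] 0.17541605003624866
rel mm [  0.2 -91.2  -2.5] z yaw -1.4 ydown [-1.e-04  0.e+00 -1.e+00] ee [0.6082 0.1151 0.2188] F [-1.62  0.25 -0.22] t 24.7
```

View pics/s14.png

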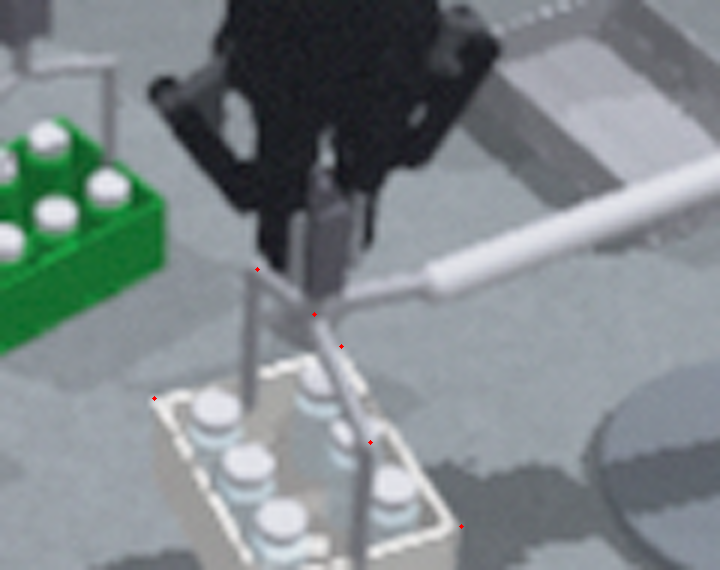

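```bash
python3 -m crank '[{"claw":17.5,"x":0,"y":0,"z":0,"spin":0},{"claw":17.8,"x":0,"y":0,"z":0,"spin":0},{"claw":18,"x":0,"y":0,"z":0,"spin":0},{"claw":18.2,"x":0,"y":0,"z":0,"spin":0},{"claw":18.4,"x":0,"y":0,"z":0,"spin":0}]' | grep -v rot
python3 -c "
from h import *
F=[]
for i in range(10): arm.get_image('scene'); F.append(arm.read_state()['force'])
print(np.mean(F,0),np.std(F,0),arm.read_state()['finger_gap'])"; python3 ov.py s15.png 290 215
```

```text
time_s: 25.2
ee_pos: [0.6082, 0.1151, 0.2188]
force: [-1.5, 1.8, -0.2]
finger_gap: 0.182
[-1.21200887  1.8804232  -0.1623013 ] [0.28448658 0.42417372 0.37346287] 0.18376753459029055
rel mm [  0.2 -91.2  -2.5] z yaw -1.4 ydown [-0.  0. -1.] ee [0.6082 0.1151 0.2188] F [-0.82  1.93 -0.27] t 25.75
```

View pics/s15.png

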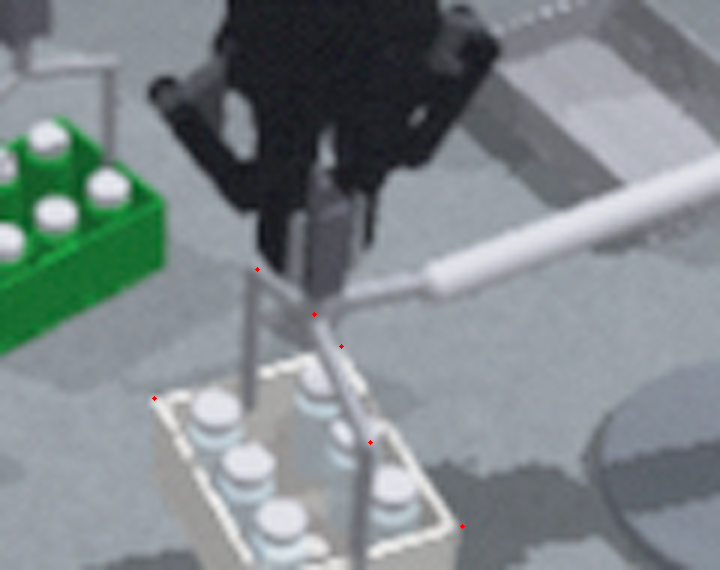

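Still held. I'll null the small lateral push and keep easing off.

```bash
python3 -m crank '[{"claw":18.4,"x":0.1,"y":0,"z":-0.2,"spin":0},{"claw":18.4,"x":0.2,"y":0,"z":-0.3,"spin":0},{"claw":18.7,"x":0.2,"y":0,"z":-0.3,"spin":0},{"claw":19,"x":0.2,"y":0,"z":-0.3,"spin":0},{"claw":19.3,"x":0.2,"y":0,"z":-0.3,"spin":0}]' | grep -v rot
python3 -c "
from h import *
F=[]
for i in range(10): arm.get_image('scene'); F.append(arm.read_state()['force'])
print(np.mean(F,0),np.std(F,0),arm.read_state()['finger_gap'])"; python3 ov.py s16.png 290 215
```

```text
time_s: 26.25
ee_pos: [0.6082, 0.115, 0.219]
force: [0.2, 0.3, -0.8]
finger_gap: 0.192
[ 0.01468231 -0.25246555 -0.11942997] [0.53717401 0.38567    0.4704027 ] 0.19058794415231878
rel mm [ -0.  -91.2  -2.2] z yaw -1.4 ydown [-1.e-04 -1.e-04 -1.e+00] ee [0.608  0.1153 0.2188] F [-0.66 -0.01 -0.32] t 26.8
```

View pics/s16.png

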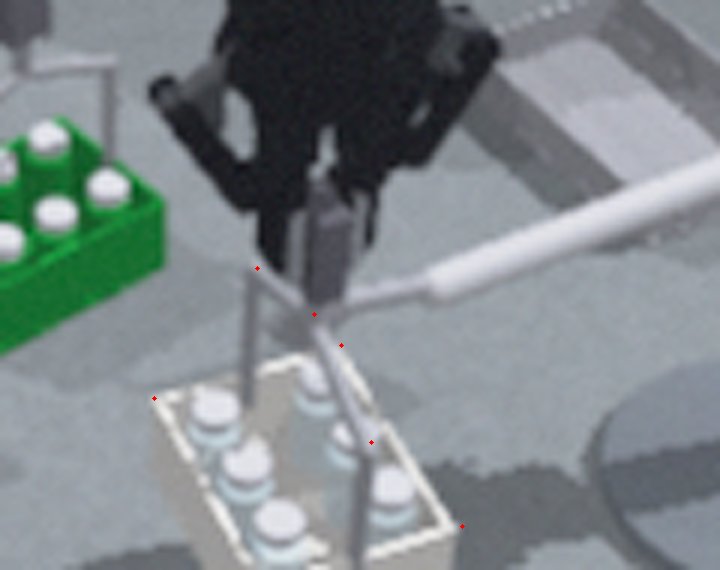

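The fingers are now off (gap 0.192) and the force is about 0. The basket stayed put, within 1 px. Opening gently, then straight up.

```bash
python3 -m crank '[{"claw":20,"x":0,"y":0,"z":0,"spin":0},{"claw":22,"x":0,"y":0,"z":0,"spin":0},{"claw":26,"x":0,"y":0,"z":0,"spin":0},{"claw":32,"x":0,"y":0,"z":0,"spin":0},{"claw":40,"x":0,"y":0,"z":0,"spin":0}]' | grep -v rot
python3 -m crank '[{"claw":48,"x":0,"y":0,"z":0,"spin":0},{"claw":55,"x":0,"y":0,"z":0,"spin":0},{"claw":60,"x":0,"y":0,"z":0,"spin":0},{"claw":60,"x":0,"y":0,"z":0,"spin":0},{"claw":60,"x":0,"y":0,"z":0,"spin":0}]' | grep -v rot
python3 ov.py s17.png 290 215
```

```text
time_s: 27.3
ee_pos: [0.608, 0.1153, 0.2188]
force: [-0.5, 0.3, -0.6]
finger_gap: 0.399
time_s: 27.8
ee_pos: [0.608, 0.1154, 0.2188]
force: [-0.4, -0.6, 0.2]
finger_gap: 0.6
rel mm [ -0.  -91.2  -2.2] z yaw -1.3999 ydown [-1.e-04  0.e+00 -1.e+00] ee [0.6079 0.1153 0.2188] F [-0.13  0.31  0.39] t 27.85
```

View pics/s17.png

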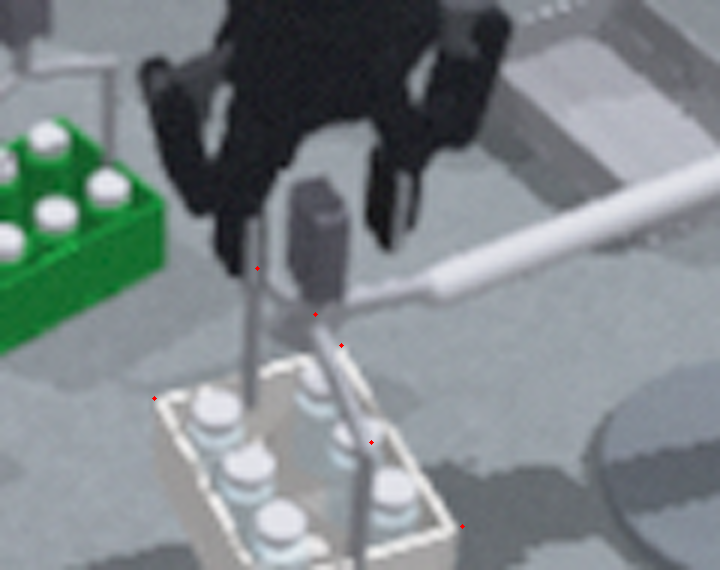

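The basket hangs free with the grip clear of both fingers at crop (318,240). Rising.

```bash
python3 -m crank '[{"claw":60,"x":0,"y":-8,"z":0,"spin":0},{"claw":60,"x":0,"y":-24,"z":0,"spin":0},{"claw":60,"x":0,"y":-46,"z":0,"spin":0},{"claw":60,"x":0,"y":-72,"z":0,"spin":0},{"claw":60,"x":0,"y":-100,"z":0,"spin":0}]' | grep -v rot
python3 -m crank '[{"claw":60,"x":0,"y":-20,"z":0,"spin":0},{"claw":60,"x":0,"y":-35,"z":0,"spin":0},{"claw":60,"x":0,"y":-40,"z":0,"spin":0},{"claw":60,"x":0,"y":-40,"z":0,"spin":0},{"claw":60,"x":0,"y":-40,"z":0,"spin":0}]' | grep -v rot
python3 - <<'E'
from h import *
ims=[]
for i in range(14): ims.append(arm.get_image('scene'))
f=[im[215:330,290:390] for im in (ims[0],ims[6],ims[13])]
print([np.abs(ims[13].astype(int)-ims[k])[215:330,290:390].mean() for k in range(13)])
o=np.hstack([cv2.resize(x,None,fx=2.6,fy=2.6,interpolation=2) for x in f]); cv2.imwrite('pics/s18.png',o[:,:,::-1])
cv2.imwrite('pics/s18f.png',ims[-1][:,:,::-1])
E
```

```text
time_s: 28.35
ee_pos: [0.608, 0.1153, 0.3212]
force: [1.3, -0.7, -0.4]
finger_gap: 0.6
time_s: 28.85
ee_pos: [0.6076, 0.1153, 0.3576]
force: [0.1, -0.8, -0.6]
finger_gap: 0.599
[np.float64(1.565072463768116), np.float64(1.564231884057971), np.float64(1.5636521739130436), np.float64(1.5658260869565217), np.float64(1.5450144927536231), np.float64(1.5658260869565217), np.float64(1.5533333333333332), np.float64(1.5442608695652174), np.float64(1.5573333333333332), np.float64(1.558), np.float64(1.553768115942029), np.float64(1.5522608695652174), np.float64(1.545768115942029)]
```

View pics/s18.png

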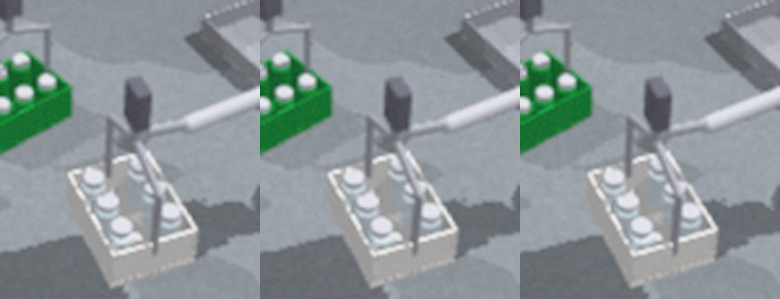

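View pics/s18f.png

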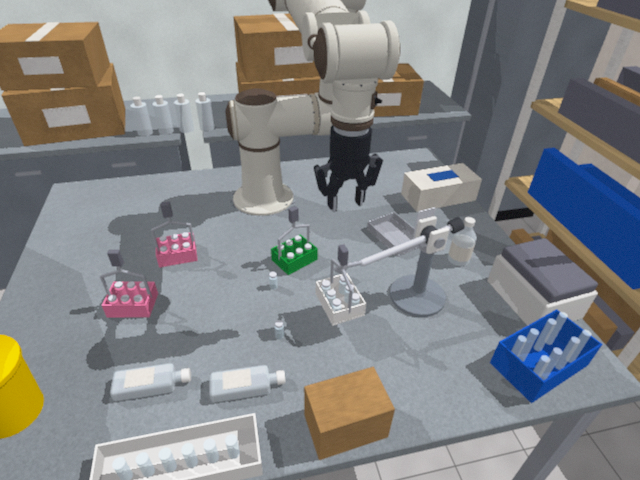

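The basket hangs still: frame differences over 0.7 s are at noise level. It is upright at scene (341,298), its underside is about 7 cm above the bench, and nothing else has moved. Handing in.

```bash
python3 -c "
from h import *
print(arm.read_state()['time_s']); arm.sign_off()"
```

```text
29.55
the job is handed in; nothing more can be done
```

The white vial basket is hanging in the weighing arm's hook, let go and at rest. I handed the job in at 29.6 s of the 61 s allowed; the sign-off reports no verdict.

- **Hanging:** I took the basket by its grip and brought the bail over the hook's tip from outside. I then lowered it at about 10–15 mm/s, with pauses to cancel sideways forces.
- **Release:** The arm sank about 66 mm. I let go only once the wrist force was close to zero, easing the fingers open in small steps. The basket moved less than about 1 px when the fingers came off.
- **Last checks:** Over the last 0.7 s, frames differed only by image noise. The basket hung upright with its underside about 7 cm above the bench (worked out, not measured), the gripper was well above it, and everything else looked in place in the scene view.
- **Less certain:**
    - The force sensor's zero was unclear by up to 0.5 N, so I judged the balance point by averaging and took a middle value.
    - Sideways forces at the hook reached about 5 N during lowering. That could exceed the 1.5 N at which the swivel yields, though they acted mostly along the arm.
    - I did not measure whether the swivel turned, but I saw no shift in the pictures.

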